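# Fit a snap ring into the groove of a brass pin

## Task

Fit the snap ring with the orange eyes to the brass pin: with the gripper's fingertips as the pliers, squeeze its two eyes fully together so that the ring spreads, lower it level, still spread, over the pin's nose down to the groove, and let go there so that it contracts into the groove. Leave the blue-eyed ring where it lies.

Things in the scene. Friction and masses are not known exactly. Their poses are not given: they have to be found in the camera images.
- snap_ring: Snap ring to fit, ORANGE eyes: two hinged arms of 6 mm wire, 86 mm long, 80 g, lying flat. Origin: bore centre at the wire's underside; x points to the eyes, away from the hinge barrel (at x -38 mm); z up. The arms cross and end in upright eyes (flat tabs 14 wide, 5 thick, 3 to 43 mm above the underside) at x 34, y +-25.5 mm, 60 mm over both. Keep fingertips over 12 mm above the underside: wires.
- snap_ring_left (a joint): Spread of the orange-eyed ring, rad: 0 relaxed, 0.04 tight in the groove, 0.3 fully spread. As the arms cross, squeezing the eyes together along y spreads the bore; it springs back when let go. 4 N per eye starts it, 12 N brings it to its stop: eyes parallel at x 38 mm, 11 mm over both, bore 39 mm wide across y.
- brass_pin: Brass pin, upright in a fixed dark block 60 x 60 x 38 mm; a similar silver pin stays bare. Origin: on the pin's axis at the block's underside, on the bench; z up. Heights over the origin: shoulder, 48 mm across, top at 50; groove, 19 mm across, 50 to 64; nose, 24.4 mm across, 64 to 72, then tapering to 10 mm at 85. The ring's underside belongs at 50 to 58 mm, any heading.
- blue_ring: A ring of the same make and size with BLUE eyes, a bystander lying flat. Origin: bore centre at the wire's underside; x points to its eyes.
Not all that is in view belongs to the job. What is shaped like the brass_pin but purple or red is not meant.

How it is judged (in metres and radians):
On the way, in this order (a step that is already met when the one before it is completed fails the run):
1. the orange-eyed ring is spread by its eyes and lifted clear of the bench (value of joint snap_ring_left above 0.2 rad and height (world z) of snap_ring above 0.03 m and contact force between snap_ring and the fingers above 1 N), for 0.2 s.
2. the ring, still spread, is around the brass pin at the height of its groove (value of joint snap_ring_left above 0.15 rad and horizontal distance between snap_ring and brass_pin below 0.015 m and z of snap_ring in the frame of brass_pin between 0.044 and 0.062 m and contact force between snap_ring and the fingers above 1 N), for 0.1 s.
At the end, for the whole second after the job is handed in: The orange-eyed ring has contracted (spread under 0.1 rad) in the groove of the brass pin: its centre within 6 mm of the pin's axis, its underside 45 to 63 mm above the pin's origin, level within 17 degrees, at rest; the blue-eyed ring is within 30 mm of where it lay (horizontal distance between snap_ring and brass_pin below 0.006 m and z of snap_ring in the frame of brass_pin between 0.045 and 0.063 m and angle between snap_ring's own z axis and vertical below 0.3 rad and value of joint snap_ring_left below 0.1 rad and linear speed of snap_ring below 0.03 m/s and distance of blue_ring from where it was at the start of the episode below 0.03 m); the robot touches nothing.
It fails at once if the blue-eyed ring is disturbed (moved more than 30 mm) (distance of blue_ring from where it was at the start of the episode above 0.03 m).
It also fails if it takes over 45 s, if anything falls off the work surface, if the arm or the gripper's body presses on something with over 40 N, if the wrist force passes 120 N, or if a joint passes its speed limit or range.

## Robot

A 6-joint arm with a two-finger parallel gripper is mounted at the origin on the work surface. World frame = base frame: x ahead of the robot, y to its left, z up, the work surface at z = 0. Lengths are in mm, angles in rad, forces in N, time in s.
With the tool pointing down it reaches from about 425 to 925 mm from the base axis. Payload 12.5 kg.
Tool frame: the origin (TCP) lies midway between the tips of the shut fingers; the grasp point (between the pads) lies 19 mm behind it; z points along the fingers, y is the line along which they close (so a half turn about z gives the same grasp; the last joint's range is limited). The gripper opens to 85 mm and grips with 20 to 120 N. Pads are 22 mm wide; open, the fingers measure 114 mm over their backs; the gripper's body (76 mm by 85 mm) begins 54 mm behind the grasp point. The pads swing forward as they close: fully open they stand 13 mm farther back than shut.
Start: joints at [-1.32, 0.491, 1.559, -0, 1.092, -0.106], TCP at [218.322, -585.645, 231.327] pointing down, gripper open.
Joint ranges: [-3.1, 3.1], [-0.84, 2.19], [0.05, 2.79], [-1.13, 4.28], [0.06, 2.93], [-2.69, 2.69]. Speed limits (rad/s): [2.22, 2.22, 2.79, 3.14, 3.14, 3.14].

## Interface

Orientations are given as a unit quaternion [w, x, y, z].
In Python, from workcell import env, optics gives the robot as it stands.
- The arm moves only by the tool play_rows, never from a script. Its argument "series" is a list of rows, each an object of numbers: "gripper": the opening, from 0 (shut) to 1 (fully open); "tx", "ty", "tz": the shift along the tool's x, y, z in m; "turn": the turn about the tool's z in rad. A call has 1 to 12 rows; each row shifts and turns the commanded pose from where the row before left it, along the tool's axes as they then stand; what a row does not reach is not made up. A row lasts 1/10 s, in which the tool goes at most 50 mm and 8.59 degrees, less where a joint would pass 70% of its speed; a pose out of reach is approached as far as the arm can. A call with a gripper value outside its range is refused whole. The fingers move at their own pace and stop on an object; "newtons" is the grip in N (left out, the last holds). Time passes only in rows, so rows that do not move let the fingers close. It gives the time, the measured TCP pose, the force, the opening and the grip force at its end, in the units of the state.
- env.state(): the state, without advancing time (a new reading comes with each control period).
- optics.capture(name): name is "scene" or "top" or "wrist"; returns a dict with "frame" (384x512x3 uint8, red, green, blue), "fx", "fy", "cx", "cy" (pixels), "eye" and "rotation" of the camera in the world; the wrist camera has in their place "T_tool_cam" (4x4, takes a point from camera to tool coordinates, whose origin is the TCP and whose axes are the flange's). Camera axes: x right, y up, looking along -z (the intrinsics and any distortion apply to the point x, -y, -z); pixel columns grow to the right and rows downward; lengths in mm; the calibration is good to about 2 mm. A picture is of the moment at which its call begins: read the wrist's pose just before it. There is no depth.
- env.sign_off(): hands the job in; it is judged then, once.
The state is a dict: "t": time; "joint_positions": joint angles; "dq": joint speeds; "joint_torque": joint torques, N m; "tool_pos": TCP position; "eef_rot": TCP orientation; "wrist_force": force on the tool from outside, world axes, zero at the start; "moment": the same for the moment, N m; "grip_width": finger opening in mm; "finger_force": force on a finger pad.
Only numpy, scipy, OpenCV 4.12 (cv2) and the standard library are available. Lean on these libraries where they do the work, as an engineer would, in place of code of your own. Each camera call takes 0.05 s, during which the arm holds its last target. There are 200 camera calls.

## Working session

There is one attempt and no reset: what is moved stays moved. The work goes in short steps, Python scripts to look and compute and a tool call to move; the robot and the scene stay as the last step left them, time stands still between calls to the robot, and variables do not carry over. Pictures are saved under pics/ and viewed, at most 11 in all, crops included, and the job is handed in when it is done.

Besides the shell and the picture viewer there is one more tool, called as a command line: name --argument value ..., lists and objects as JSON in quotes. play_rows: Moves the arm, as the interface text tells. Its arguments: {"type":"object","properties":{"series":{"type":"array"},"newtons":{"type":"number"}},"required":["series"]}

```bash
mkdir -p pics; ls; python3 - <<'E'
from workcell import env, optics
import cv2, numpy as np
s=env.state()
print({k:np.round(v,3).tolist() for k,v in s.items()})
ims=[]
for n in ("scene","top"):
    c=optics.capture(n)
    np.savez(f"{n}.npz",**{k:v for k,v in c.items()})
    print(n,{k:np.round(v,3).tolist() for k,v in c.items() if k!="frame"})
    cv2.imwrite(f"pics/{n}0.png",cv2.resize(c["frame"][:,:,::-1],(768,576),interpolation=cv2.INTER_CUBIC))
c=optics.capture("wrist");print({k:np.round(v,3).tolist() for k,v in c.items() if k!="frame"})
E
```

```text
pics
{'t': 0.0, 'joint_positions': [-1.32, 0.492, 1.559, 0.0, 1.092, -0.106], 'dq': [0.0, -0.002, -0.001, -0.0, 0.001, -0.0], 'joint_torque': [-0.001, -61.844, -26.159, -0.0, 0.004, -0.0], 'tool_pos': [218.261, -585.388, 230.703], 'eef_rot': [-0.001, 0.984, 0.177, -0.0], 'wrist_force': [-0.315, 0.32, -0.291], 'moment': [0.087, -0.003, -0.059], 'finger_force': 0.0, 'grip_width': 85.416}
scene {'fx': 362.922, 'fy': 362.922, 'cx': 261.295, 'cy': 196.756, 'eye': [705.544, -477.701, 694.571], 'rotation': [0.906, 0.344, 0.084, 0.231]}
top {'fx': 368.596, 'fy': 368.596, 'cx': 254.705, 'cy': 194.841, 'eye': [402.082, 12.752, 904.741], 'rotation': [0.715, 0.022, -0.025, -0.698]}
{'fx': 309.596, 'fy': 309.596, 'cx': 253.876, 'cy': 188.601, 'T_tool_cam': [[-0.001, 0.948, 0.319, 82.466], [1.0, 0.001, -0.0, -1.623], [-0.001, 0.319, -0.948, -143.51], [0.0, 0.0, 0.0, 1.0]]}
```

View pics/scene0.png

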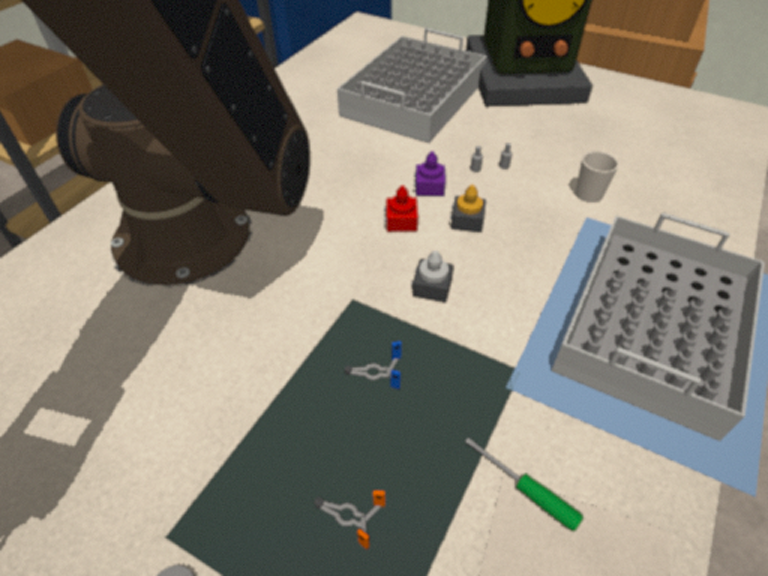

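View pics/top0.png

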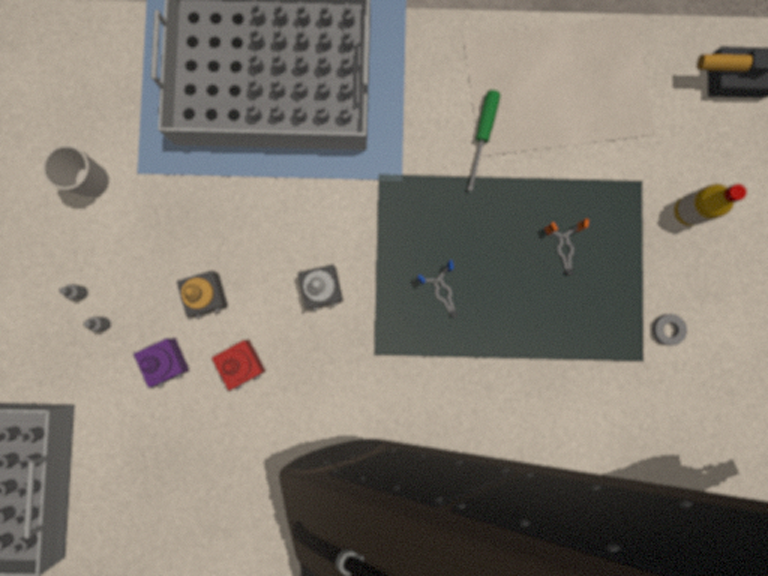

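Top view: orange-eyed ring at (567,240) and blue at (440,285). Pin candidates are gold-on-dark (200,294), silver (319,287), purple (160,363) and red (237,364). Gold on a dark block is the brass pin. I'll confirm that in a crop and measure.

```bash
cat > h.py <<'E'
import numpy as np, cv2
from scipy.spatial.transform import Rotation as R
def rot(q): return R.from_quat(np.r_[q[1:],q[0]]).as_matrix()
def cam_pose(c,st=None):
    if "eye" in c: return np.array(c["eye"],float),rot(c["rotation"])
    T=np.array(c["T_tool_cam"]);Rt=rot(st["eef_rot"])
    return Rt@T[:3,3]+st["tool_pos"],Rt@T[:3,:3]
def ray(c,uv,st=None):
    e,M=cam_pose(c,st)
    d=M@np.array([(uv[0]-c["cx"])/c["fx"],-(uv[1]-c["cy"])/c["fy"],-1]);return e,d
def at_z(c,uv,z,st=None):
    e,d=ray(c,uv,st);return (e+d*(z-e[2])/d[2])
def proj(c,P,st=None):
    e,M=cam_pose(c,st);p=M.T@(np.array(P,float)-e)
    return np.array([c["cx"]+c["fx"]*p[0]/-p[2],c["cy"]-c["fy"]*p[1]/-p[2]])
def tri(rays):
    A=0;b=0
    for e,d in rays:
        d=d/np.linalg.norm(d);Q=np.eye(3)-np.outer(d,d);A=A+Q;b=b+Q@e
    return np.linalg.solve(A,b)
def blobs(f,h0,h1,smin=150,vmin=80,amin=8):
    h=cv2.cvtColor(f,cv2.COLOR_RGB2HSV)
    m=cv2.inRange(h,(h0,smin,vmin),(h1,255,255))
    n,l,s,c=cv2.connectedComponentsWithStats(m)
    return [(np.round(c[i],1).tolist(),s[i].tolist()) for i in range(1,n) if s[i][4]>=amin]
E
python3 - <<'E'
from h import *
C={n:dict(np.load(n+".npz")) for n in("scene","top")}
for n,c in C.items():
    print(n,"orange",blobs(c["frame"],4,13),"\n gold",blobs(c["frame"],14,24),"\n blue",blobs(c["frame"],108,118))
t=C["top"]["frame"];s=C["scene"]["frame"]
a=cv2.resize(t[135:195,345:405],(400,400),interpolation=cv2.INTER_CUBIC);b=cv2.resize(t[170:230,105:165],(400,400),interpolation=cv2.INTER_CUBIC)
cv2.imwrite("pics/crop1.png",np.hstack([a,b])[:,:,::-1])
E
```

```text
scene orange [([351.0, 32.1], [347, 27, 9, 11, 70]), ([373.5, 31.4], [370, 27, 8, 10, 67]), ([252.6, 331.9], [248, 327, 9, 11, 65]), ([242.0, 358.9], [238, 353, 8, 13, 59])] 
 gold [([367.3, 6.4], [349, 0, 40, 17, 490]), ([430.6, 24.4], [385, 0, 86, 58, 3527]), ([23.6, 58.1], [0, 28, 60, 68, 2032]), ([313.0, 134.2], [305, 124, 17, 19, 209]), ([250.9, 328.7], [249, 327, 5, 4, 10]), ([241.2, 358.3], [239, 355, 6, 7, 14])] 
 blue [([188.2, 20.9], [185, 18, 8, 7, 19]), ([189.4, 29.6], [187, 27, 6, 6, 15]), ([263.2, 233.0], [261, 228, 7, 11, 28]), ([263.4, 252.2], [260, 247, 7, 12, 45])]
top orange [([389.2, 149.1], [386, 146, 7, 7, 25]), ([368.8, 150.7], [367, 148, 5, 6, 17])] 
 gold [([484.6, 41.0], [468, 36, 34, 11, 310]), ([475.7, 134.0], [465, 124, 24, 21, 332]), ([134.2, 195.3], [123, 186, 18, 19, 116]), ([125.9, 193.5], [125, 191, 3, 5, 11])] 
 blue [([300.0, 176.5], [299, 174, 3, 6, 14]), ([280.7, 185.6], [279, 184, 4, 4, 9])]
```

View pics/crop1.png

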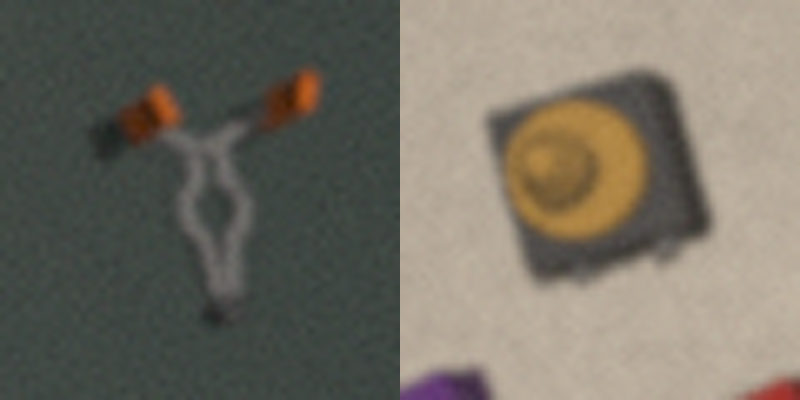

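The crop confirms both: the orange eyes sit at crop (150,112) and (292,97), the hinge at (222,312). The gold pin has a dark block, with its shoulder centred at crop (575,170).

```bash
python3 - <<'E'
from h import *
C={n:dict(np.load(n+".npz")) for n in("scene","top")}
s,t=C["scene"],C["top"]
for a,b in (((252.6,331.6),(368.8,151)),((242,358.9),(389.2,149.1)),((263.2,233),(300,176.5)),((263.4,252.2),(280.7,185.6))):
    p=tri([ray(s,a),ray(t,b)]);print("eye",p.round(1),(proj(s,p)-a).round(1),(proj(t,p)-b).round(1), "z23", at_z(s,a,25).round(1),at_z(t,b,25).round(1))
print("hinge",at_z(t,(378.3,181.8),4).round(1),at_z(s,(213,335),4).round(1))
print("bore",at_z(t,(377.2,165.7),4).round(1))
print("pin shoulder",at_z(t,(131.2,195.5),50).round(1),"tip",at_z(t,(126.4,194.2),85).round(1),"tip scene",at_z(s,(314,125),85).round(1))
E
```

```text
eye [ 572.7 -260.4   33.1] [-0.7  0. ] [-0.3 -0.5] z23 [ 572.3 -257.    25. ] [ 573.1 -263.7   25. ]
eye [ 579.2 -310.3   30.2] [-0.9  0. ] [-0.3 -0.5] z23 [ 579.6 -308.1   25. ] [ 579. -313.   25.]
eye [501.8 -89.8  85.1] [-1.  0.] [-0.4 -0.8] z23 [483.5 -50.4  25. ] [507.2 -98.4  25. ]
eye [489.6 -57.7 -39.8] [ 0.3 -0. ] [0.1 0.3] z23 [508.1 -95.1  25. ] [484.2 -52.5  25. ]
hinge [ 501.3 -293.9    4. ] [ 505.3 -291.7    4. ]
bore [ 541.1 -291.1    4. ]
pin shoulder [450.5 295.8  50. ] tip [451.2 295.   85. ] tip scene [454.3 294.4  85. ]
```

play_rows --newtons 40 --series '[{"gripper": 1, "tx": 0.02, "ty": -0.007}, {"gripper": 1, "tx": 0.042, "ty": -0.0148}, {"gripper": 1, "tx": 0.042, "ty": -0.0148}, {"gripper": 1, "tx": 0.042, "ty": -0.0148}, {"gripper": 1, "tx": 0.042, "ty": -0.0148}, {"gripper": 1, "tx": 0.042, "ty": -0.0148}, {"gripper": 1, "tx": 0.042, "ty": -0.0148}, {"gripper": 1, "tx": 0.042, "ty": -0.0148}, {"gripper": 1, "tx": 0.042, "ty": -0.0148}, {"gripper": 1, "tx": 0.042, "ty": -0.0148}, {"gripper": 1, "tx": 0.042, "ty": -0.0148}, {"gripper": 1, "turn": 0.115}]'

```text
invalid input at $.series[0]: expected keys gripper, tx, ty, tz, turn
```

play_rows --series '[{"gripper": 1, "turn": 0.115, "tz": 0.02}, {"gripper": 1, "tz": 0.03}, {"gripper": 1, "tz": 0.03}, {"gripper": 1}, {"gripper": 1}]'

```text
invalid input at $.series[0]: expected keys gripper, tx, ty, tz, turn
```

```bash
python3 - <<'E'
from workcell import env, optics
from h import *
st=env.state();print({k:np.round(st[k],3).tolist() for k in("t","tool_pos","eef_rot","joint_positions")})
c=optics.capture("wrist");f=c["frame"]
np.savez("w1.npz",**c,tool_pos=st["tool_pos"],eef_rot=st["eef_rot"])
for (uv,s) in blobs(f,4,13): print(uv,s,at_z(c,uv,30,st).round(1))
cv2.imwrite("pics/w1.png",cv2.resize(f,(768,576),interpolation=cv2.INTER_CUBIC)[:,:,::-1])
E
```

```text
{'t': 0.15, 'tool_pos': [218.293, -585.455, 230.868], 'eef_rot': [-0.0, 0.984, 0.177, -0.0], 'joint_positions': [-1.32, 0.491, 1.559, 0.0, 1.092, -0.106]}
```

View pics/w1.png

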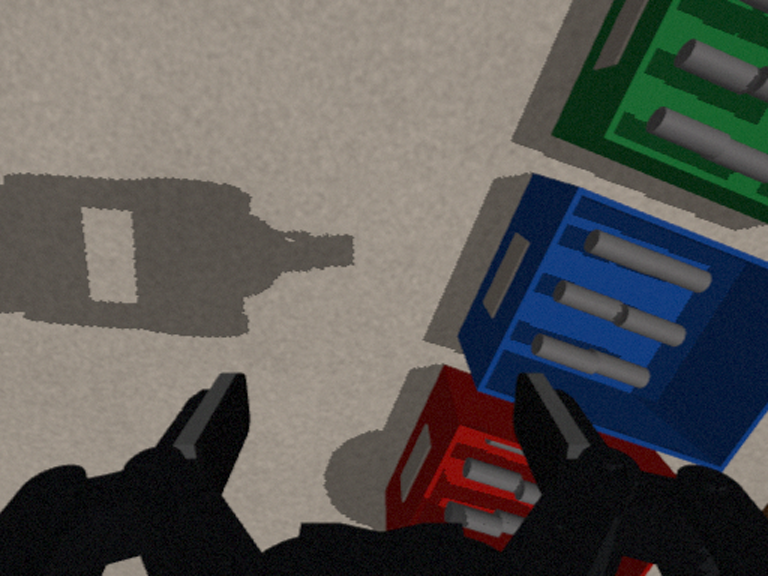

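The moves were refused because every key is required. The picture shows only bins beneath the start pose. I'll resend with all keys.

play_rows --newtons 40 --series '[{"gripper": 1, "tx": 0.02, "ty": -0.007, "tz": 0, "turn": 0}, {"gripper": 1, "tx": 0.042, "ty": -0.0148, "tz": 0, "turn": 0}, {"gripper": 1, "tx": 0.042, "ty": -0.0148, "tz": 0, "turn": 0}, {"gripper": 1, "tx": 0.042, "ty": -0.0148, "tz": 0, "turn": 0}, {"gripper": 1, "tx": 0.042, "ty": -0.0148, "tz": 0, "turn": 0}, {"gripper": 1, "tx": 0.042, "ty": -0.0148, "tz": 0, "turn": 0}, {"gripper": 1, "tx": 0.042, "ty": -0.0148, "tz": 0, "turn": 0}, {"gripper": 1, "tx": 0.042, "ty": -0.0148, "tz": 0, "turn": 0}, {"gripper": 1, "tx": 0.042, "ty": -0.0148, "tz": 0, "turn": 0}, {"gripper": 1, "tx": 0.042, "ty": -0.0148, "tz": 0, "turn": 0}, {"gripper": 1, "tx": 0.042, "ty": -0.0148, "tz": 0, "turn": 0}, {"gripper": 1, "tx": 0, "ty": 0, "tz": 0, "turn": 0.115}]'

```text
t: 1.4
tool_pos: [579.6, -283.1, 230.9]
eef_rot: [-0.0, 0.992, 0.122, 0.0]
wrist_force: [-0.4, -0.6, -0.4]
grip_width: 85.1
finger_force: 0.0
```

play_rows --series '[{"gripper": 1, "tx": 0, "ty": 0, "tz": 0.02, "turn": 0.115}, {"gripper": 1, "tx": 0, "ty": 0, "tz": 0.03, "turn": 0}, {"gripper": 1, "tx": 0, "ty": 0, "tz": 0.03, "turn": 0}, {"gripper": 1, "tx": 0, "ty": 0, "tz": 0, "turn": 0}, {"gripper": 1, "tx": 0, "ty": 0, "tz": 0, "turn": 0}]'

```text
t: 1.9
tool_pos: [576.6, -286.8, 151.7]
eef_rot: [-0.0, 0.998, 0.063, -0.0]
wrist_force: [0.3, -0.2, 0.7]
grip_width: 85.1
finger_force: 0.0
```

```bash
python3 - <<'E'
from workcell import env, optics
from h import *
st=env.state();print({k:np.round(st[k],3).tolist() for k in("t","tool_pos","eef_rot","joint_positions")})
c=optics.capture("wrist");f=c["frame"]
np.savez("w2.npz",**c,tool_pos=st["tool_pos"],eef_rot=st["eef_rot"])
for (uv,s) in blobs(f,4,13): print(uv,s,at_z(c,uv,30,st).round(1))
cv2.imwrite("pics/w2.png",cv2.resize(f,(768,576),interpolation=cv2.INTER_CUBIC)[:,:,::-1])
E
```

```text
{'t': 1.9, 'tool_pos': [576.615, -286.85, 151.651], 'eef_rot': [-0.0, 0.998, 0.063, -0.0], 'joint_positions': [-0.564, 0.6, 1.591, -0.0, 0.951, 0.88]}
[224.8, 181.3] [218, 169, 13, 27, 166] [ 572.9 -259.4   30. ]
[280.7, 179.6] [276, 169, 12, 26, 129] [ 580.8 -308.9   30. ]
```

View pics/w2.png

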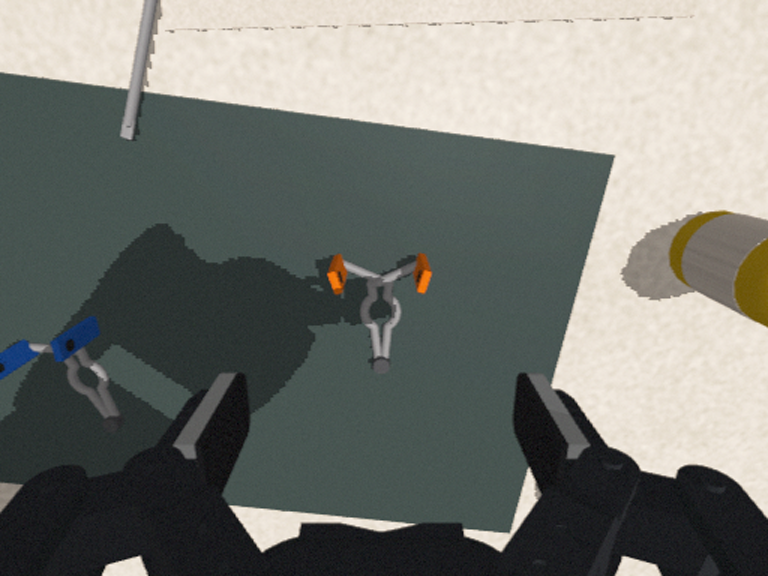

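The eyes are at px (338,274) and (423,272), with the hinge at (381,366). The tool is aligned to within about 0.02 rad and 3 mm, so I'll descend and squeeze.

play_rows --newtons 40 --series '[{"gripper": 1, "tx": 0.003, "ty": -0.002, "tz": 0.02, "turn": -0.01}, {"gripper": 1, "tx": 0, "ty": 0, "tz": 0.04, "turn": 0}, {"gripper": 1, "tx": 0, "ty": 0, "tz": 0.04, "turn": 0}, {"gripper": 1, "tx": 0, "ty": 0, "tz": 0.025, "turn": 0}, {"gripper": 1, "tx": 0, "ty": 0, "tz": 0.009, "turn": 0}, {"gripper": 1, "tx": 0, "ty": 0, "tz": 0, "turn": 0}, {"gripper": 0.5, "tx": 0, "ty": 0, "tz": 0, "turn": 0}, {"gripper": 0, "tx": 0, "ty": 0, "tz": 0, "turn": 0}, {"gripper": 0, "tx": 0, "ty": 0, "tz": 0, "turn": 0}, {"gripper": 0, "tx": 0, "ty": 0, "tz": 0, "turn": 0}, {"gripper": 0, "tx": 0, "ty": 0, "tz": 0, "turn": 0}, {"gripper": 0, "tx": 0, "ty": 0, "tz": 0, "turn": 0}]'

```text
t: 3.15
tool_pos: [580.7, -284.3, 20.6]
eef_rot: [0.001, 0.998, 0.069, 0.002]
wrist_force: [-1.0, -0.7, 16.3]
grip_width: 8.0
finger_force: 39.2
```

play_rows --series '[{"gripper": 0, "tx": 0, "ty": 0, "tz": 0, "turn": 0}, {"gripper": 0, "tx": 0, "ty": 0, "tz": 0, "turn": 0}, {"gripper": 0, "tx": 0, "ty": 0, "tz": 0, "turn": 0}, {"gripper": 0, "tx": 0, "ty": 0, "tz": 0, "turn": 0}]'

```text
t: 3.55
tool_pos: [580.7, -285.1, 20.6]
eef_rot: [0.001, 0.998, 0.068, 0.002]
wrist_force: [-0.3, 3.1, 16.6]
grip_width: 8.0
finger_force: 39.9
```

```bash
python3 - <<'E'
from workcell import env, optics
from h import *
st=env.state();print({k:np.round(st[k],3).tolist() for k in("t","tool_pos","eef_rot","joint_positions")})
c=optics.capture("wrist");f=c["frame"]
cv2.imwrite("pics/w3.png",cv2.resize(f,(768,576),interpolation=cv2.INTER_CUBIC)[:,:,::-1])
E
```

```text
{'t': 3.55, 'tool_pos': [580.658, -285.06, 20.605], 'eef_rot': [0.001, 0.998, 0.068, 0.002], 'joint_positions': [-0.558, 0.772, 1.666, 0.0, 0.698, 0.875]}
```

View pics/w3.png

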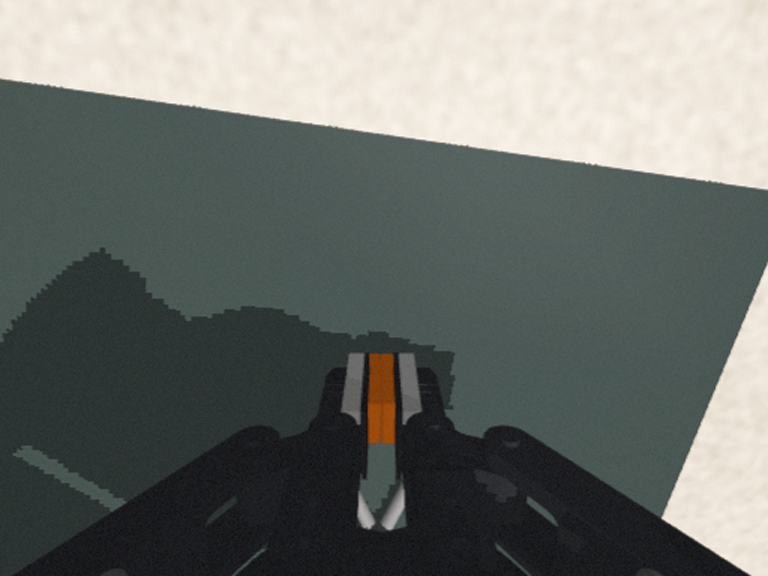

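The eyes are squeezed together between the pads, at px (381,400). Lift next.

play_rows --series '[{"gripper": 0, "tx": 0, "ty": 0, "tz": -0.01, "turn": 0}, {"gripper": 0, "tx": 0, "ty": 0, "tz": -0.02, "turn": 0}, {"gripper": 0, "tx": 0, "ty": 0, "tz": -0.03, "turn": 0}, {"gripper": 0, "tx": 0, "ty": 0, "tz": -0.03, "turn": 0}, {"gripper": 0, "tx": 0, "ty": 0, "tz": -0.03, "turn": 0}, {"gripper": 0, "tx": 0, "ty": 0, "tz": 0, "turn": 0}, {"gripper": 0, "tx": 0, "ty": -0.015, "tz": 0, "turn": 0}, {"gripper": 0, "tx": 0, "ty": -0.03, "tz": 0, "turn": 0}, {"gripper": 0, "tx": 0, "ty": -0.04, "tz": 0, "turn": 0}, {"gripper": 0, "tx": 0, "ty": -0.04, "tz": 0, "turn": 0}, {"gripper": 0, "tx": 0, "ty": -0.04, "tz": 0, "turn": 0}, {"gripper": 0, "tx": 0, "ty": -0.04, "tz": 0, "turn": 0}]'

```text
t: 4.8
tool_pos: [549.8, -78.9, 136.5]
eef_rot: [-0.0, 0.998, 0.068, -0.001]
wrist_force: [0.6, -0.4, -0.4]
grip_width: 8.0
finger_force: 39.1
```

play_rows --series '[{"gripper": 0, "tx": 0, "ty": -0.04, "tz": 0, "turn": 0}, {"gripper": 0, "tx": 0, "ty": -0.04, "tz": 0, "turn": 0}, {"gripper": 0, "tx": 0, "ty": -0.04, "tz": 0, "turn": 0}, {"gripper": 0, "tx": 0, "ty": -0.04, "tz": 0, "turn": 0}, {"gripper": 0, "tx": 0, "ty": -0.04, "tz": 0, "turn": 0}, {"gripper": 0, "tx": -0.003, "ty": -0.04, "tz": 0, "turn": 0}, {"gripper": 0, "tx": -0.004, "ty": -0.04, "tz": 0, "turn": 0}, {"gripper": 0, "tx": -0.004, "ty": -0.03, "tz": 0, "turn": 0}, {"gripper": 0, "tx": 0, "ty": -0.02, "tz": 0, "turn": 0}, {"gripper": 0, "tx": 0, "ty": -0.007, "tz": 0, "turn": 0}, {"gripper": 0, "tx": 0, "ty": 0, "tz": 0, "turn": 0}, {"gripper": 0, "tx": 0, "ty": 0, "tz": 0, "turn": 0}]'

```text
t: 6.0
tool_pos: [494.1, 250.4, 136.9]
eef_rot: [0.0, 0.998, 0.068, -0.0]
wrist_force: [0.0, -0.7, -1.4]
grip_width: 7.9
finger_force: 39.2
```

```bash
python3 - <<'E'
from workcell import env, optics
from h import *
st=env.state();print({k:np.round(st[k],3).tolist() for k in("t","tool_pos","eef_rot","grip_width")})
ims=[]
for n,P in (("scene",(455,295,100)),("top",(455,295,100))):
    c=optics.capture(n);np.savez(n+"2.npz",**c);u,v=proj(c,P).astype(int);print(n,u,v)
    v=max(v,50)
    ims.append(cv2.resize(c["frame"][v-50:v+50,u-40:u+40],(400,500),interpolation=cv2.INTER_CUBIC)); print("orig",u-40,v-50)
cv2.imwrite("pics/c2.png",np.hstack(ims)[:,:,::-1])
E
```

```text
{'t': 6.0, 'tool_pos': [494.122, 250.389, 136.922], 'eef_rot': [0.0, 0.998, 0.068, -0.0], 'grip_width': 7.947}
scene 314 120
orig 274 70
top 124 191
orig 84 141
```

View pics/c2.png

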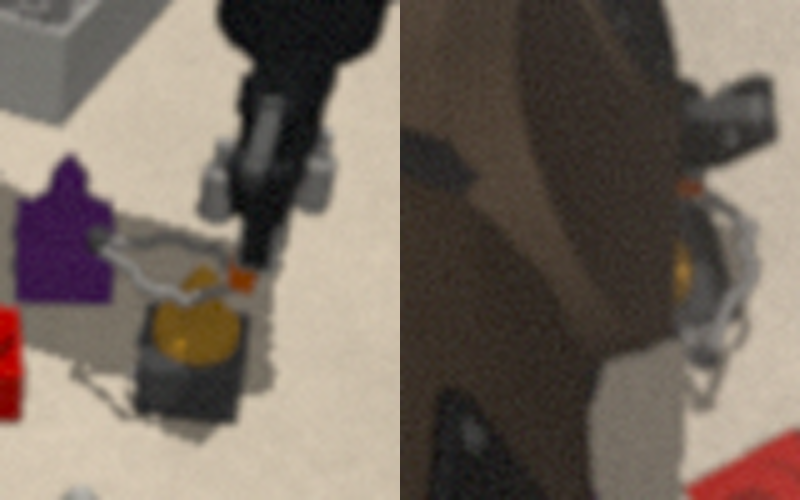

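The scene crop shows the spread ring, with its hinge at (97,238) and eye at (243,280), now beside the pin and still short of it in y. I'll compute the ring's pose from both views.

```bash
python3 - <<'E'
from h import *
s,t=[dict(np.load(n+"2.npz")) for n in("scene","top")]
a=(293.4,117.6);b=(144.6,211)
p=tri([ray(s,a),ray(t,b)]);print("hinge",p.round(1),(proj(s,p)-a).round(1),at_z(s,a,120).round(1),at_z(t,b,120).round(1))
T=np.array([494.1,250.4,136.9]);x=np.array([.9906,.1366,0]);y=np.array([.1366,-.9906,0])
d=p-T;print("hinge in tool",d@x,d@y,d[2])
# predicted points for eye 38, hinge -38 about bore with eye centre at TCP
for q in (T+0*x+[0,0,-19],T-76*x+[0,0,-17]): print(proj(s,q).round(1),proj(t,q).round(1))
# left-most / near-most wire points of bore in scene
for sgn in(1,-1):
  q=T-38*x+sgn*22*y+[0,0,-17];print("wire",((proj(s,q)-[274,70])*5).round(0),((proj(t,q)-[84,141])*5+[400,0]).round(0))
for uv in ((144.6,211),): pass
E
```

```text
hinge [414.3 239.8 130.2] [-0.1  0. ] [409.2 253.  120. ] [414.3 242.7 120. ]
hinge in tool -80.50779975361877 -0.40204004615570155 -6.656541780685956
[323.2 128.6] [142.9 173.7]
[294.6 121.4] [146.  208.9]
wire [162. 298.] [753. 245.]
wire [186. 249.] [650. 257.]
```

play_rows --series '[{"gripper": 0, "tx": 0.002, "ty": -0.015, "tz": 0, "turn": 0}, {"gripper": 0, "tx": 0.002, "ty": -0.02, "tz": 0, "turn": 0}, {"gripper": 0, "tx": 0.002, "ty": -0.015, "tz": 0, "turn": 0}, {"gripper": 0, "tx": 0, "ty": 0, "tz": 0.01, "turn": 0}, {"gripper": 0, "tx": 0, "ty": 0, "tz": 0.01, "turn": 0}, {"gripper": 0, "tx": 0, "ty": 0, "tz": 0.005, "turn": 0}, {"gripper": 0, "tx": 0, "ty": 0, "tz": 0, "turn": 0}, {"gripper": 0, "tx": 0, "ty": 0, "tz": 0, "turn": 0}]'

```text
t: 6.9
tool_pos: [493.6, 301.0, 112.1]
eef_rot: [0.0, 0.998, 0.068, -0.0]
wrist_force: [0.4, -0.4, 0.0]
grip_width: 7.8
finger_force: 39.1
```

```bash
python3 - <<'E'
from workcell import env, optics
from h import *
st=env.state();print({k:np.round(st[k],3).tolist() for k in("t","tool_pos","eef_rot","grip_width")})
c=optics.capture("scene");np.savez("scene3.npz",**c)
w=optics.capture("wrist");np.savez("w4.npz",**w)
a=cv2.resize(c["frame"][85:145,280:340],(400,400),interpolation=cv2.INTER_CUBIC)
b=cv2.resize(w["frame"][204:384,166:346],(400,400),interpolation=cv2.INTER_CUBIC)
cv2.imwrite("pics/c3.png",np.hstack([a,b])[:,:,::-1])
E
```

```text
{'t': 6.9, 'tool_pos': [493.614, 301.024, 112.113], 'eef_rot': [0.0, 0.998, 0.068, -0.0], 'grip_width': 7.782}
```

View pics/c3.png

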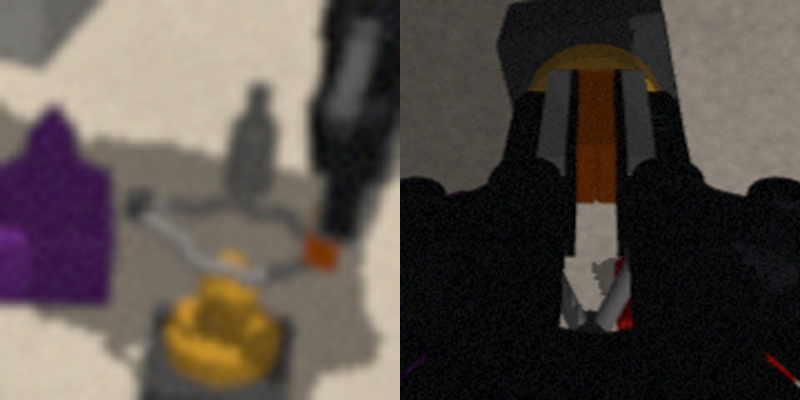

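The pin's shoulder arc in the wrist view is symmetric about the eyes. In the scene view the tip at (232,255) lies between the near and far wires. I'll quantify this.

```bash
python3 - <<'E'
from h import *
s=dict(np.load("scene3.npz"));w=dict(np.load("w4.npz"))
st=dict(tool_pos=np.array([493.6,301,112.1]),eef_rot=np.array([0,.998,.068,0])/np.hypot(.998,.068))
x=np.array([.9906,.1366,0]);y=np.array([.1366,-.9906,0]);T=st["tool_pos"]
e=at_z(w,(254.7,224.3),50,st);print("arc top",e.round(1),"pin",(e-24*x).round(1))
cr=lambda u,v:(280+u/6.667,85+v/6.667)
print("pin tip scene z85",at_z(s,cr(232,252),85).round(1),"shoulder bottom-mid z50 ",at_z(s,cr(222,340),50).round(1))
wu=(253.8,347)
h=tri([ray(w,wu,st),ray(s,cr(136,205))]);print("hinge",h.round(1),"tool",[(h-T)@x,(h-T)@y,h[2]-T[2]])
near=cr(232,270);far=cr(235,208)
for z in (91,96,101):
  for n,q in(("near",near),("far",far)):
    p=at_z(s,q,z);print(z,n,p.round(1),((p-T)@x).round(1),((p-T)@y).round(1))
q=at_z(s,cr(318,255),95);print("eye low",q.round(1),((q-T)@x).round(1),((q-T)@y).round(1))
E
```

```text
arc top [479.1 300.   50. ] pin [455.3 296.8  50. ]
pin tip scene z85 [452.4 304.5  85. ] shoulder bottom-mid z50  [457.5 292.1  50. ]
hinge [414.2 292.6 100.2] tool [np.float64(-79.76570917878412), np.float64(-2.5170971068058505), np.float64(-11.871267750468789)]
91 near [459.5 285.9  91. ] -35.9 10.3
91 far [444.4 324.9  91. ] -45.5 -30.4
96 near [461.5 279.6  96. ] -34.7 16.9
96 far [446.5 318.2  96. ] -44.3 -23.5
101 near [463.6 273.2 101. ] -33.6 23.4
101 far [448.7 311.6 101. ] -43.0 -16.6
eye low [487.7 306.6  95. ] -5.1 -6.4
```

play_rows --series '[{"gripper": 0, "tx": 0, "ty": 0, "tz": 0.006, "turn": 0}, {"gripper": 0, "tx": 0, "ty": 0, "tz": 0.006, "turn": 0}, {"gripper": 0, "tx": 0, "ty": 0, "tz": 0.006, "turn": 0}, {"gripper": 0, "tx": 0, "ty": 0, "tz": 0.006, "turn": 0}, {"gripper": 0, "tx": 0, "ty": 0, "tz": 0, "turn": 0}]'

```text
t: 7.5
tool_pos: [493.1, 301.2, 87.2]
eef_rot: [0.0, 0.998, 0.068, -0.001]
wrist_force: [-1.1, -0.2, -1.1]
grip_width: 8.0
finger_force: 39.1
```

play_rows --series '[{"gripper": 0, "tx": 0, "ty": 0, "tz": 0.005, "turn": 0}, {"gripper": 0, "tx": 0, "ty": 0, "tz": 0.005, "turn": 0}, {"gripper": 0, "tx": 0, "ty": 0, "tz": 0.004, "turn": 0}, {"gripper": 0, "tx": 0, "ty": 0, "tz": 0.002, "turn": 0}, {"gripper": 0, "tx": 0, "ty": 0, "tz": 0, "turn": 0}, {"gripper": 0, "tx": 0, "ty": 0, "tz": 0, "turn": 0}]'

```text
t: 8.1
tool_pos: [493.6, 301.4, 72.3]
eef_rot: [0.0, 0.998, 0.068, 0.0]
wrist_force: [-0.5, 0.7, -1.2]
grip_width: 8.0
finger_force: 39.1
```

```bash
python3 - <<'E'
from workcell import env, optics
from h import *
st=env.state();print({k:np.round(st[k],3).tolist() for k in("t","tool_pos","wrist_force","grip_width")})
c=optics.capture("scene");np.savez("scene4.npz",**c)
w=optics.capture("wrist")
a=cv2.resize(c["frame"][95:155,280:340],(400,400),interpolation=cv2.INTER_CUBIC)
b=cv2.resize(w["frame"][204:384,166:346],(400,400),interpolation=cv2.INTER_CUBIC)
cv2.imwrite("pics/c4.png",np.hstack([a,b])[:,:,::-1])
E
```

```text
{'t': 8.1, 'tool_pos': [493.564, 301.425, 72.299], 'wrist_force': [-0.501, 0.687, -1.196], 'grip_width': 7.965}
```

View pics/c4.png

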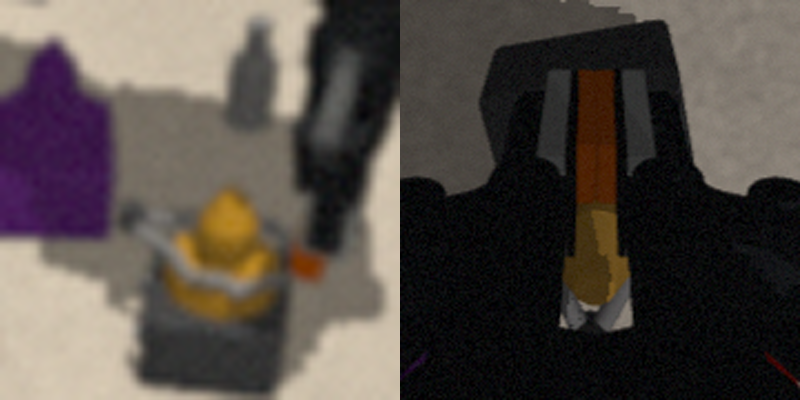

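The ring encircles the pin below the nose, with no contact force. I'll settle it slightly lower and let go.

play_rows --series '[{"gripper": 0, "tx": 0, "ty": 0, "tz": 0.002, "turn": 0}, {"gripper": 0, "tx": 0, "ty": 0, "tz": 0, "turn": 0}, {"gripper": 0.3, "tx": 0, "ty": 0, "tz": 0.001, "turn": 0}, {"gripper": 0.5, "tx": 0, "ty": 0, "tz": 0.001, "turn": 0}, {"gripper": 1, "tx": 0, "ty": 0, "tz": 0.002, "turn": 0}, {"gripper": 1, "tx": 0, "ty": 0, "tz": 0, "turn": 0}, {"gripper": 1, "tx": 0, "ty": 0, "tz": 0, "turn": 0}, {"gripper": 1, "tx": 0, "ty": 0, "tz": 0, "turn": 0}, {"gripper": 1, "tx": 0, "ty": 0, "tz": 0, "turn": 0}, {"gripper": 1, "tx": 0, "ty": 0, "tz": 0, "turn": 0}]'

```text
t: 9.2
tool_pos: [493.5, 301.4, 66.3]
eef_rot: [0.0, 0.998, 0.068, 0.0]
wrist_force: [0.0, 0.2, -0.1]
grip_width: 85.2
finger_force: 0.0
```

```bash
python3 - <<'E'
from workcell import env, optics
from h import *
st=env.state();print({k:np.round(st[k],3).tolist() for k in("t","tool_pos","wrist_force","grip_width")})
c=optics.capture("scene")
w=optics.capture("wrist")
a=cv2.resize(c["frame"][95:155,280:340],(400,400),interpolation=cv2.INTER_CUBIC)
b=cv2.resize(w["frame"][134:384,131:381],(400,400),interpolation=cv2.INTER_CUBIC)
cv2.imwrite("pics/c5.png",np.hstack([a,b])[:,:,::-1])
E
```

```text
{'t': 9.2, 'tool_pos': [493.506, 301.415, 66.253], 'wrist_force': [0.041, 0.183, -0.051], 'grip_width': 85.22}
```

View pics/c5.png

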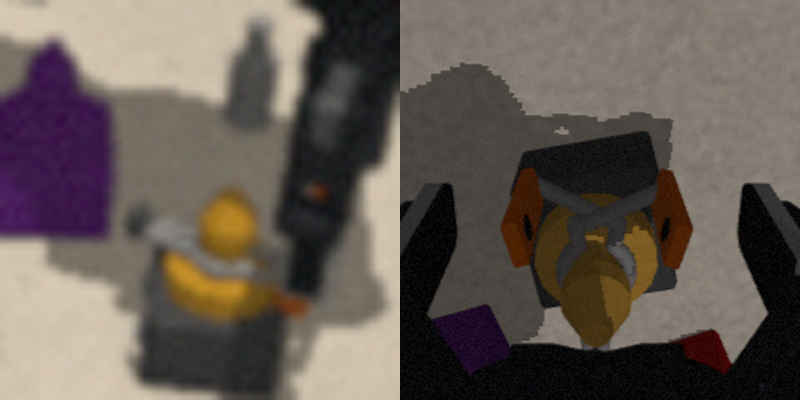

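The ring has contracted around the groove under the nose, with its eyes free between the open fingers. I'll retreat straight up.

play_rows --series '[{"gripper": 1, "tx": 0, "ty": 0, "tz": -0.01, "turn": 0}, {"gripper": 1, "tx": 0, "ty": 0, "tz": -0.02, "turn": 0}, {"gripper": 1, "tx": 0, "ty": 0, "tz": -0.03, "turn": 0}, {"gripper": 1, "tx": 0, "ty": 0, "tz": -0.04, "turn": 0}, {"gripper": 1, "tx": 0, "ty": 0, "tz": -0.04, "turn": 0}, {"gripper": 1, "tx": 0, "ty": 0, "tz": 0, "turn": 0}, {"gripper": 1, "tx": 0, "ty": 0, "tz": 0, "turn": 0}, {"gripper": 1, "tx": 0, "ty": 0, "tz": 0, "turn": 0}]'

```text
t: 10.1
tool_pos: [493.1, 301.2, 205.7]
eef_rot: [0.0, 0.998, 0.068, -0.001]
wrist_force: [0.3, -0.5, -0.5]
grip_width: 84.9
finger_force: 0.0
```

```bash
python3 - <<'E'
from workcell import env, optics
from h import *
c=optics.capture("scene")
w=optics.capture("wrist")
a=cv2.resize(c["frame"][95:155,280:340],(400,400),interpolation=cv2.INTER_CUBIC)
b=cv2.resize(w["frame"][110:310,153:353],(400,400),interpolation=cv2.INTER_CUBIC)
cv2.imwrite("pics/c6.png",np.hstack([a,b])[:,:,::-1])
E
```

```text
(no output)
```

View pics/c6.png

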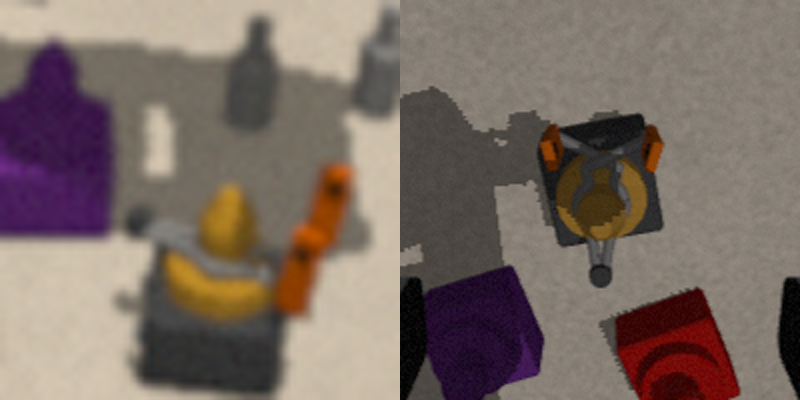

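Seated around the groove. I'll check its tilt numerically before handing in.

```bash
python3 - <<'E'
from workcell import env, optics
from h import *
from scipy.optimize import least_squares
st=env.state();c=optics.capture("scene");w=optics.capture("wrist")
es=sorted([b for b in blobs(c["frame"],3,14,130,60) if 280<b[0][0]<345 and 95<b[0][1]<155],key=lambda b:b[0][0])
ew=sorted([b for b in blobs(w["frame"],3,14,130,40) if 200<b[0][0]<300 and 150<b[0][1]<210],key=lambda b:b[0][0])
print(es,"\n",ew)
# measured: hinge in both views, eyes in the wrist view
hs=(280+138/6.667,95+220/6.667);hw=(153+200/2,110+276/2)
h=tri([ray(c,hs),ray(w,hw,st)]);print("hinge",h.round(1),(proj(c,h)-hs).round(1))
fr=[("wrist",(153+u/2,110+v/2)) for u,v in()]
ns=(280+302/6.667,95+272/6.667);nw=(153+253/2,110+149/2)
fs=(280+330/6.667,95+205/6.667);fw=(153+150/2,110+148/2)
for a,b in((ns,nw),(fs,fw)):
    p=tri([ray(c,a),ray(w,b,st)]);print("eye",p.round(1),(proj(c,p)-a).round(1))
E
```

```text
[([326.6, 130.4], [321, 120, 12, 22, 116])] 
 [([228.6, 183.9], [223, 172, 12, 24, 196]), ([278.4, 184.1], [274, 173, 11, 24, 170])]
hinge [416.1 292.8  63.2] [-0.5 -0.4]
eye [492.7 278.5  75.7] [-0.8 -0.5]
eye [486.4 325.7  74.9] [-0.7 -0.4]
```

```bash
python3 -c "
from workcell import env
print(env.sign_off())"
```

```text
the job is handed in; nothing more can be done
None
```

The orange-eyed ring is contracted in the brass pin's groove (measured about 2 mm off the axis and tilted about 0.1 rad), the blue-eyed ring was not touched, and the job is handed in; the sign-off returned no verdict.

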